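# Dispense one tube cap and park it on the green pad

## Task

Press the black plunger of the cap dispenser all the way down once and let it come back up, so that a single orange cap comes out onto the tray. Then gently push that cap sideways along the tray with the fingertips until it lies wholly on the green pad, and leave it there. Do not pinch or lift any cap, leave the other two caps in the dispenser, and leave the tube, beaker and petri dish where they stand.

Things in the scene. Friction and masses are not known exactly. Their poses are not given: they have to be found in the camera images.
- dispenser: Grey cap dispenser, fixed. Origin on the bench below the centre of its clear cap magazine (39 mm square, top 52 mm above the bench); z up. Tray at x = -19.5 to -64 mm, along y to +-84 mm. Gear housing at x = 20 to 76.5 mm, 50 mm wide, top 43.5 mm above the bench, with the plunger on it at x = 46 mm, y = 0.
- tray_exit (a point): Point on the tray where the centre of the ejected cap comes to lie (to about 4 mm), 45 mm in front of the magazine's centre. The tray is level, 10 mm above the bench, ringed by lips 5 mm high, 4 mm thick; the cap has 14 mm of play across it. A full press pushes the lowest cap out here; the steel pusher leaves the tray as the plunger rises, and the stack drops.
- plunger_top (a point): Centre of the top of the plunger's black round knob (26 mm wide, 8 mm thick), 72 mm above the bench when up; it moves with the knob.
- plunger (a joint): Plunger travel in m: 0 up, 0.0186 fully down (straight down). It springs back by itself; 2.6 N starts it and about 8.5 N holds it fully down, more when it is pressed fast (40 N per m/s).
- cap_1_mid (a point): Centre (half-way up) of the lowest orange screw cap, the one that will come out: a disc 30 mm across and 12 mm high, about 18 g, lying flat.
- cap_2_mid (a point): Centre of the second cap in the magazine, the same size; it must stay inside and drops 12 mm to the bottom.
- cap_3_mid (a point): Centre of the third (top) cap in the magazine, the same size; it must stay inside and drops 12 mm.
- pad_green: Flat green marking on the tray, 52 mm along the tray (its y axis) and 43 mm across it. Origin at its centre, on the tray surface; axes parallel to the dispenser's. It lies 50 mm to one side of where the cap comes out (either side), the blue one on the other.
- pad_blue: Flat blue marking of the same size on the other side; not the goal. Beware: a fixed black block heater, 122 mm high, stands on the bench to the right of the dispenser (x = 0.49 to 0.74 m, its left side at y = 0.29 m at most).
- tube_mid (a point): Centre of a standing loose clear tube with an orange lid, 35 mm wide and 104 mm high; bystander.
- beaker_mid (a point): Centre of a loose clear beaker, 54 mm wide and 70 mm high; bystander.
- petri_dish_mid (a point): Centre of a loose round petri dish, 64 mm wide and 14 mm high, pinkish, lying flat near the front edge of the bench; bystander.
- cap_1: The same lowest cap; origin at the centre of its underside, z up.
Mind the look-alikes: they are no part of the job. Leave any blue, grey or white look-alike of the part that bears cap_3_mid alone.

How it is judged:
On the way, in this order (a step that is already met when the one before it is completed fails the run):
1. the plunger is pressed all the way down (value of joint plunger above 0.0165 m), for 0.05 s.
2. the plunger is up again and one cap lies on the tray in front of the magazine (value of joint plunger below 0.002 m and x of cap_1_mid in the frame of dispenser below -0.034 m and z of cap_1_mid in the frame of dispenser below 0.018 m), for 0.1 s.
At the end, for the whole second after the job is handed in: The ejected cap lies flat, at rest, on the green pad (centre within 13.5 mm of the pad's centre along the tray, 12 mm across); the plunger is up within 2 mm; the other two caps lie stacked at the bottom of the magazine, within 3 mm in height and 5 mm across (y of cap_1_mid in the frame of pad_green between -0.0135 and 0.0135 m and x of cap_1_mid in the frame of pad_green between -0.012 and 0.012 m and z of cap_1_mid in the frame of pad_green below 0.009 m and angle between cap_1_mid's own z axis and vertical below 0.1 rad and linear speed of cap_1 below 0.01 m/s and value of joint plunger below 0.002 m and x of cap_2_mid in the frame of dispenser between -0.005 and 0.005 m and z of cap_2_mid in the frame of dispenser between 0.013 and 0.019 m and x of cap_3_mid in the frame of dispenser between -0.005 and 0.005 m and z of cap_3_mid in the frame of dispenser between 0.025 and 0.031 m); the robot touches nothing.
It fails at once if a second cap leaves the dispenser (the plunger was worked more than once) (x of any of cap_2_mid, cap_3_mid in the frame of dispenser below -0.01 m).
It fails at once if a cap is lifted or tipped over (z of cap_1_mid in the frame of dispenser above 0.026 m or angle between cap_1_mid's own z axis and vertical above 0.6 rad or z of cap_2_mid in the frame of dispenser above 0.037 m or z of cap_3_mid in the frame of dispenser above 0.049 m).
It fails at once if the cap is pinched or pushed hard (over 15 N) (contact force between the fingers and cap_1 above 15 N).
It fails at once if the tube, beaker or petri dish is moved more than 15 mm (distance of any of tube_mid, beaker_mid, petri_dish_mid from where it was at the start of the episode above 0.015 m).
It also fails if it takes over 45 s, if anything falls off the work surface, if the arm or the gripper's body presses on something with over 40 N, if the wrist force passes 120 N, or if a joint passes its speed limit or range.

## Robot

A 6-joint arm with a two-finger parallel gripper is mounted at the origin on a cart in front of the work surface, level with it; the furniture and walls round the work are solid. World frame = base frame: x ahead of the robot, y to its left, z up, the work surface at z = 0. Lengths are in m, angles in rad, forces in N, time in s.
With the tool pointing down it reaches from about 0.275 to 0.85 m from the base axis. Payload 19 kg.
Tool frame: the origin (TCP) lies at the very end of the fingers, on their centre line; the grasp point (between the pads) lies 19 mm behind it (env.grasp_offset is the distance from the TCP to the grasp point, in m); z points along the fingers, y is the direction in which the jaws open and shut (so a half turn about z gives the same grasp; the last joint's range is limited). The gripper opens to 85 mm and grips with 20 to 120 N. Pads are 22 mm wide; open, the fingers measure 114 mm over their backs; the gripper's body (76 mm by 85 mm) begins 54 mm behind the grasp point. The pads swing forward as they close: fully open they stand 13 mm farther back than shut.
Start: joints at [1.121, 0.15, 1.437, -0, 1.554, -0.134], TCP at [0.179, 0.547, 0.231] pointing down, gripper open.
Joint ranges: [-2.8, 2.8], [-0.68, 2.1], [0.12, 2.68], [-1.39, 4.53], [0.16, 2.79], [-2.81, 2.81]. Speed limits (rad/s): [1.89, 1.89, 2.22, 3.01, 3.01, 3.01].

## Interface

Orientations are given as a rotation vector (axis times angle).
In Python, from plant import env gives the robot as it stands. The module is installed in compiled form; this text tells all that it offers. Calls block until the motion is done:
- env.move_pose(position, orientation): joint-space move of the TCP to a pose.
- env.move_straight(position, feed=0.15, rotation=None, contact_N=None): straight line of the TCP; rotation=None keeps the orientation; feed is the mean speed in m/s. With contact_N (N) it stops when the force on the tool has changed by that much, and returns True; else False.
- env.move_joints(angles): joint-space move.
- env.ungrasp() and env.close_gripper(): open the fingers fully, or close them until they stop; the grip force is fixed at half the most.
- env.sleep(seconds).
- env.solve_ik(position, orientation): joint angles nearest the present ones, or None.
- env.read_camera(name): name is "scene" or "top" or "wrist"; returns the picture (480x640x3 uint8, blue, green, red); there is no depth.
- env.camera_params(name): a dict with "fx", "fy", "cx", "cy" (pixels), "R" (3x3) and "t" (3): a world point X has camera coordinates R X + t. Camera axes: x right, y down, z forward; pixel columns grow to the right and rows downward; lengths in m; the calibration is good to about 2 mm. A picture is of the moment at which its call begins: read the wrist's pose just before it. camera_params takes no time and is no camera call; for the wrist camera it gives the pose at the moment of the call.
A pose or a line that the arm cannot do raises env.MotionError and nothing moves.
- env.finish_job(): hands the job in, once; it reports no verdict.
Readings, each from a call of its own:
- env.current_clock(): time.
- env.current_qpos(): joint angles.
- env.current_qd(): joint speeds.
- env.current_tau(): joint torques, N m.
- env.current_eef_pos(): TCP position.
- env.current_orientation(): TCP orientation.
- env.current_ft_force(): force on the tool from outside, world axes, zero at the start.
- env.current_ft_torque(): the same for the moment, N m.
- env.current_width(): finger opening in m.
Only numpy, scipy, OpenCV 4.12 (cv2) and the standard library are available. Lean on these libraries where they do the work, as an engineer would, in place of code of your own. Each camera call takes 0.05 s, during which the arm holds its last target. There are 200 camera calls.

## Working session

There is one attempt and no reset: what is moved stays moved. The work goes in short steps, each a Python script; the robot and the scene stay as the last script left them, time stands still between calls to the robot, and variables do not carry over. Pictures are saved under pics/ and viewed, about 8 in all and at most 12, crops included, and the job is handed in when it is done.

```bash
mkdir -p pics; cat > h.py <<'E'
import numpy as np, cv2
from plant import env
def ray(name,u,v,z,p=None):
    p=p or env.camera_params(name); R=np.array(p["R"]);t=np.array(p["t"])
    d=R.T@np.array([(u-p["cx"])/p["fx"],(v-p["cy"])/p["fy"],1]); o=-R.T@t
    return o+d*(z-o[2])/d[2]
def pix(name,X,p=None):
    p=p or env.camera_params(name); c=np.array(p["R"])@np.array(X)+np.array(p["t"])
    return np.array([p["fx"]*c[0]/c[2]+p["cx"],p["fy"]*c[1]/c[2]+p["cy"]])
E
python3 - <<'E'
from h import *
for n in("scene","top"):
    cv2.imwrite(f"pics/{n}0.png",env.read_camera(n)); p=env.camera_params(n); print(n,p["fx"],-np.array(p["R"]).T@p["t"],np.round(p["R"],3))
print(env.current_clock(),env.current_orientation())
E
```

```text
scene 586.6369824318083 [0.14836192 1.1431922  0.48162103] [[-0.905 -0.425 -0.014]
 [-0.185  0.423 -0.887]
 [ 0.383 -0.8   -0.462]]
top 501.4306701809661 [0.38582342 0.40029163 0.93768602] [[ 0.006 -1.    -0.001]
 [-0.992 -0.006 -0.125]
 [ 0.125  0.002 -0.992]]
0.1 [-4.93898957e-01 -3.10223750e+00  1.62889759e-03]
```

View pics/top0.png

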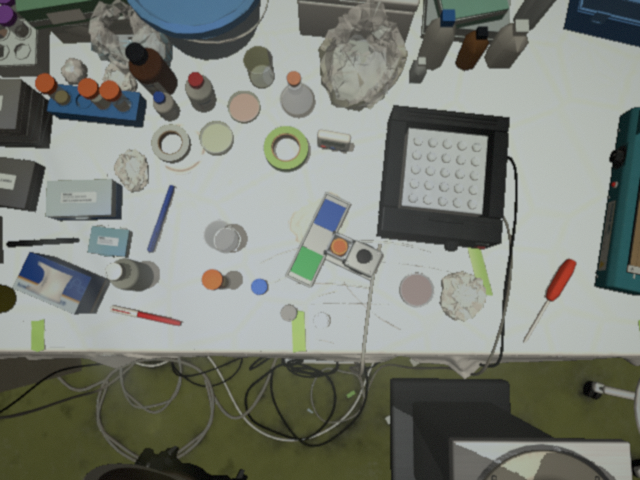

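View pics/scene0.png

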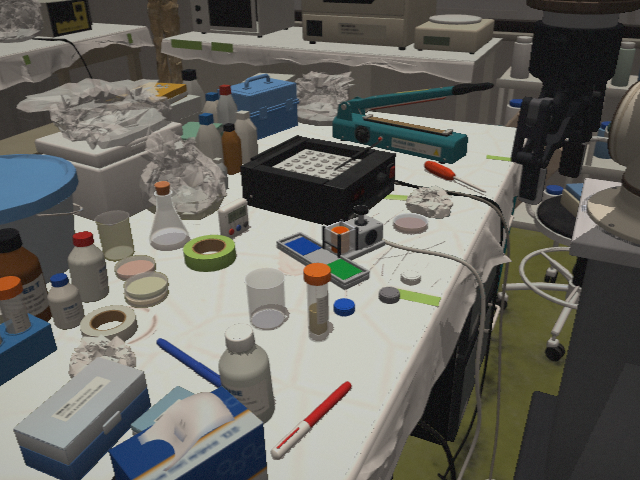

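```bash
python3 - <<'E'
from h import *
im=cv2.imread("pics/top0.png"); hsv=cv2.cvtColor(im,cv2.COLOR_BGR2HSV)
cv2.imwrite("pics/crop0.png",cv2.resize(im[180:300,270:430],None,fx=5,fy=5,interpolation=cv2.INTER_CUBIC))
def cen(lo,hi,box):
    x0,y0,x1,y1=box; m=cv2.inRange(hsv[y0:y1,x0:x1],lo,hi); n,l,s,c=cv2.connectedComponentsWithStats(m)
    i=1+np.argmax(s[1:,4]); return c[i]+[x0,y0],s[i,4]
b=(280,185,400,295)
g,ga=cen((45,100,40),(80,255,255),b); bl,ba=cen((105,100,40),(130,255,255),b); o,oa=cen((3,120,80),(18,255,255),b); 
G=ray("top",*g,.01);B=ray("top",*bl,.01);O=ray("top",*o,.046)
print(g,ga,bl,ba,o,oa,G,B,O); print("knob",ray("top",364,256,.072)); print("|GB|",np.linalg.norm(G-B))
for n,uv,z in(("tube",(212,280),.104),("beaker",(228,237),.0),("petri",(416,290),.014)): print(n,ray("top",*uv,z))
E
```

```text
[306.27629234 262.92513369] 561 [329.2875 215.0375] 560 [338.795 246.315] 200 [0.4679097  0.42434937 0.01      ] [0.55842579 0.38196725 0.01      ] [0.49493844 0.36544109 0.046     ]
knob [0.47510153 0.32271238 0.072     ]
|GB| 0.09994702082398486
tube [0.43015706 0.57826569 0.104     ]
beaker [0.51699242 0.57291231 0.        ]
petri [0.41896766 0.22241263 0.014     ]
```

View pics/crop0.png

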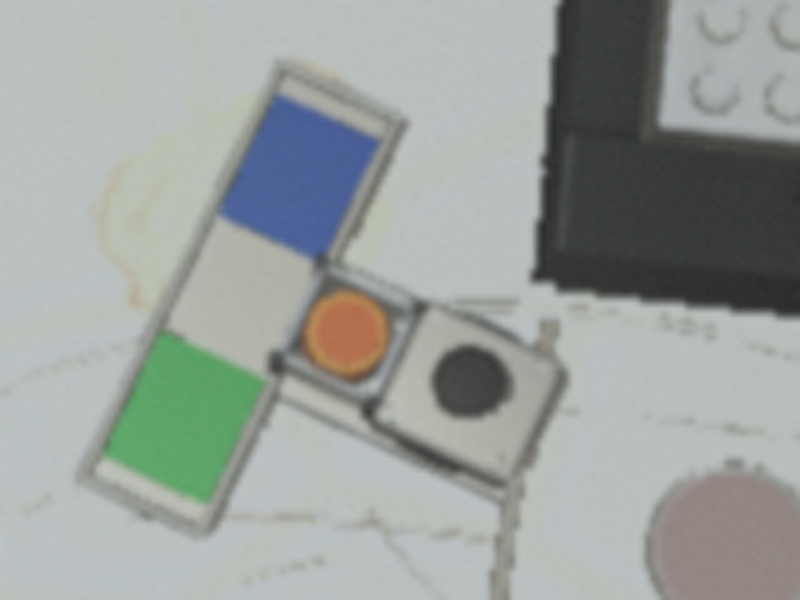

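Candidates: the magazine's orange cap is at top (339,246). The tube's orange lid (212,280), the loose blue cap (260,286), the grey one (289,312), the white one (322,320) and the rack tubes with orange lids at upper left are not wanted. The close crop confirms the magazine, with the black knob at (364,256), green pad at (306,263) and blue pad at (329,215). The measured geometry matches the description: pads are 99.9 mm apart, and knob to magazine is 47 mm. Next I press, with the tool leaned about 10° away from the heater.

```bash
cat >> h.py <<'E'
from scipy.spatial.transform import Rotation as Ro
G=np.array([.4679,.4243,.01]);B=np.array([.5584,.3820,.01])
ey=(B-G)/np.linalg.norm(B-G); ex=np.cross(ey,[0,0,1.])
R0=Ro.from_matrix(np.column_stack([-ey,-ex,[0,0,-1.]]))
def rv(tilt=0): # lean body towards -ex by tilt rad
    return (Ro.from_rotvec(-ey*tilt)*R0).as_rotvec()
E
python3 - <<'E'
from h import *
t=np.radians(10); K=np.array([.4750,.3235,0])
# sanity: tool z should have +ex component
print("toolz.ex",Ro.from_rotvec(rv(t)).as_matrix()[:,2]@ex, "ex",ex)
assert Ro.from_rotvec(rv(t)).as_matrix()[:,2]@ex>0
env.close_gripper()
P=K-ex*.002   # bias from heater
env.move_pose(P+[0,0,.20],rv(t)); env.move_straight(P+[0,0,.095],feed=.15)
print(env.current_eef_pos(),env.current_ft_force(),env.current_clock())
cv2.imwrite("pics/top1.png",cv2.resize(env.read_camera("top")[160:310,250:450],None,fx=4,fy=4))
cv2.imwrite("pics/scene1.png",cv2.resize(env.read_camera("scene")[150:330,250:490],None,fx=3,fy=3))
E
```

```text
toolz.ex 0.17364817766693028 ex [-0.42343339 -0.90592724  0.        ]
[0.47613555 0.32570339 0.09594978] [-0.04802547 -0.07856893 -0.23206141] 3.1
```

View pics/scene1.png

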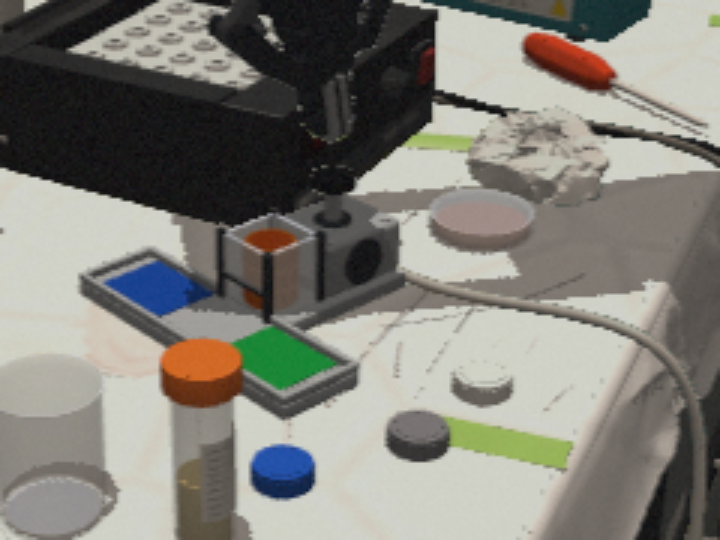

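The fingertips at crop (330,135) stand right above the knob at (333,180). Pressing now.

```bash
python3 - <<'E'
from h import *
p=np.array(env.current_eef_pos()); f0=np.array(env.current_ft_force())
c=env.move_straight([p[0],p[1],.048],feed=.025,contact_N=20)
print(c,env.current_eef_pos(),np.array(env.current_ft_force())-f0)
env.sleep(.3); print(env.current_eef_pos(),np.array(env.current_ft_force())-f0)
env.move_straight([p[0],p[1],.095],feed=.08); env.move_straight([p[0],p[1],.16],feed=.2)
env.sleep(.1); print(env.current_clock())
cv2.imwrite("pics/scene2.png",cv2.resize(env.read_camera("scene")[180:300,250:450],None,fx=4,fy=4))
E
```

```text
True [0.47621429 0.32563014 0.05411248] [-1.29288382 -0.51959099 13.92940658]
[0.47618298 0.32561211 0.05405726] [-2.32974178 -0.61114467 13.96129308]
6.2417
```

View pics/scene2.png

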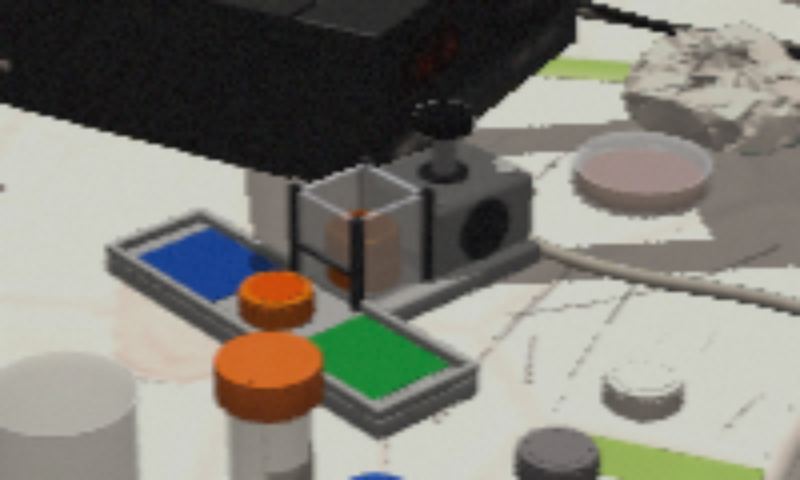

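The plunger is up at crop (443,120). One cap lies on the tray at (277,300), and the remaining two have dropped in the magazine. Next I go behind the cap on the blue side and push.

```bash
python3 - <<'E'
from h import *
M=(G+B)/2; C=ray("scene",319.2,253,.022); d=C-M
print("cap rel M: ex %.4f ey %.4f"%(d@ex,d@ey))
S=M+ey*.040; S[2]=0
env.move_pose(S+[0,0,.14],rv()); print(env.current_eef_pos())
c=env.move_straight(S+[0,0,.045],feed=.15)
c=c or env.move_straight(S+[0,0,.0145],feed=.04,contact_N=5); p=np.array(env.current_eef_pos()); print(c,p,env.current_ft_force(),env.current_clock())
cv2.imwrite("pics/scene3.png",cv2.resize(env.read_camera("scene")[180:300,250:450],None,fx=4,fy=4))
E
```

```text
cap rel M: ex -0.0047 ey -0.0034
[0.54926456 0.38588488 0.13876482]
False [0.54952741 0.38627552 0.01471939] [0.54450699 0.29146858 0.34899302] 8.45
```

View pics/scene3.png

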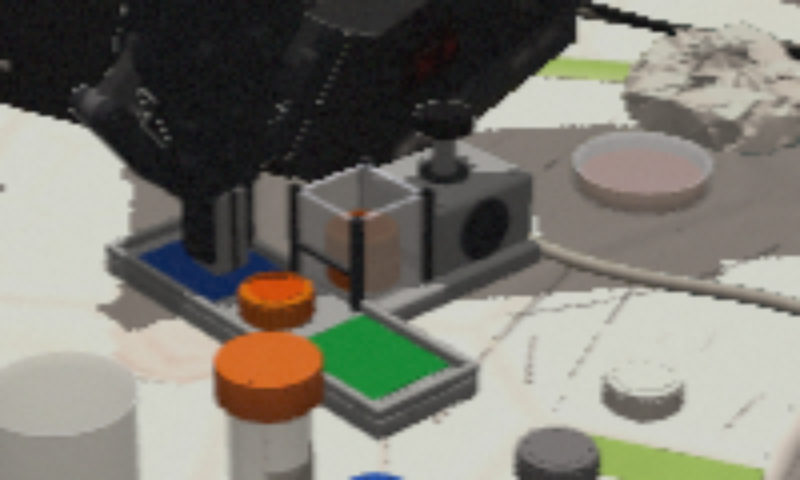

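```bash
python3 - <<'E'
from h import *
M=(G+B)/2
T=M-ey*.022; T[2]=env.current_eef_pos()[2]
c=env.move_straight(T,feed=.03,contact_N=6); print(c,env.current_eef_pos(),env.current_ft_force())
p=np.array(env.current_eef_pos()); print("ey",(p-M)@ey)
b=p+ey*.012
env.move_straight(b,feed=.05); env.move_straight([b[0],b[1],.10],feed=.1)
q=b+ey*.08-ex*.03; env.move_straight([q[0],q[1],.20],feed=.2); print(env.current_clock())
cv2.imwrite("pics/scene4.png",cv2.resize(env.read_camera("scene")[180:300,250:450],None,fx=4,fy=4))
im=env.read_camera("top"); cv2.imwrite("pics/top4.png",cv2.resize(im[180:300,270:430],None,fx=5,fy=5))
E
```

```text
False [0.49329439 0.41244191 0.0147878 ] [-0.94338194  0.12065727 -0.32903003]
ey -0.021922248465093514
12.9167
```

View pics/scene4.png

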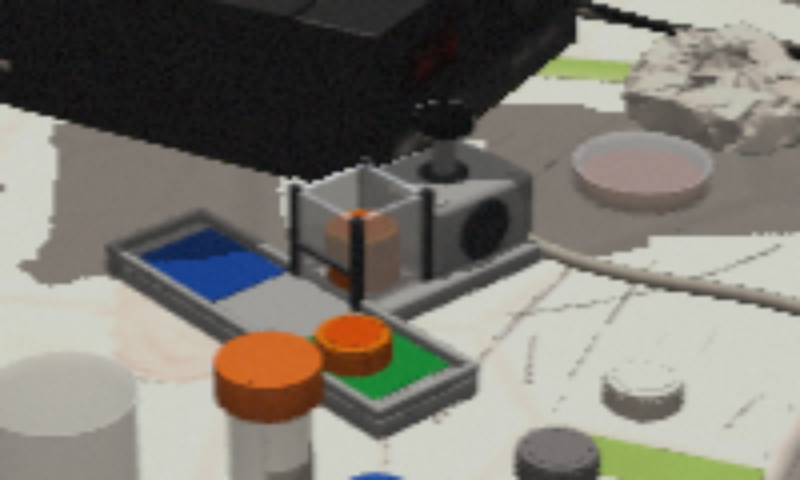

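View pics/top4.png

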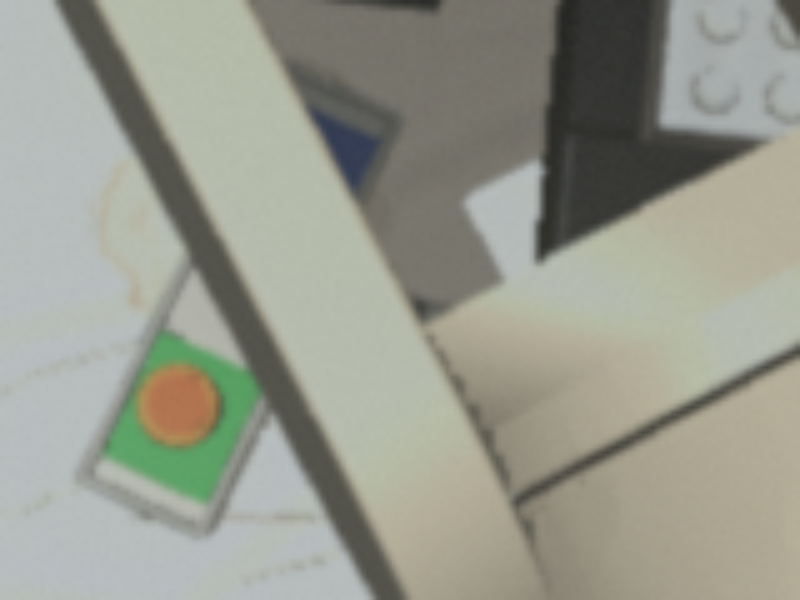

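```bash
python3 - <<'E'
from h import *
for n,u,v in(("top",305.5,260.7),("scene",338.4,263)):
    d=ray(n,u,v,.022)-G; print(n,"across %.4f along %.4f"%(d@ex,d@ey))
E
```

```text
top across -0.0024 along 0.0022
scene across -0.0023 along 0.0024
```

```bash
python3 - <<'E'
from h import *
env.sleep(.3); print(env.current_qd(),env.current_clock()); env.finish_job()
E
```

```text
[-0.00288444 -0.001071   -0.00316116 -0.000605    0.00082393 -0.00212841] 13.3167
the job is handed in; nothing more can be done
```

The orange cap lies wholly on the green pad, and I handed the job in at 13.3 s.

- **Press:** I pressed the plunger once with the closed fingertips. The press held at about 14 N, well above the 8.5 N that keeps it fully down. The plunger came back up and one cap came out onto the tray.
- **Push:** I pushed the cap along the tray onto the green pad. The 6 N stop did not trip, and the force reading at the end was about 1 N.
- **Final position:** Both cameras agree that the cap is about 2.4 mm off the pad's centre across the tray and 2.3 mm along it, which is within limits. In the last pictures it lies flat.
- **Other checks:** The scene picture shows the plunger up and the other two caps low in the magazine. I judged both by eye and did not measure them. In the scene-camera crops the petri dish and the visible parts of the tube and beaker look unmoved. The arm ended clear of everything. No check failed or disagreed.

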